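# Hold the torch slanting onto a brake disc

## Robot

A 6-joint arm with a two-finger parallel gripper is mounted at the origin on the work surface. World frame = base frame: x ahead of the robot, y to its left, z up, the work surface at z = 0. Lengths are in m, angles in rad, forces in N, time in s.
With the tool pointing down it reaches from about 0.275 to 0.875 m from the base axis. Payload 12.5 kg.
Tool frame: the origin (TCP) lies at the very end of the fingers, on their centre line; the grasp point (between the pads) lies 19 mm behind it; x points along the fingers, y is the direction in which the jaws open and shut, and the axes are right-handed (so a half turn about x gives the same grasp; the last joint's range is limited). The gripper opens to 85 mm and grips with 20 to 120 N. Pads are 22 mm wide; open, the fingers measure 114 mm over their backs; the gripper's body (76 mm by 85 mm) begins 54 mm behind the grasp point. The pads swing forward as they close: fully open they stand 13 mm farther back than shut.
Start: joints at [1.149, 0.351, 1.652, -0, 1.139, -0.085], TCP at [0.182, 0.519, 0.198] pointing down, gripper open.
Joint ranges: [-2.75, 2.75], [-0.79, 2.1], [0.01, 2.65], [-1.57, 4.71], [0.07, 3.14], [-2.87, 2.87]. Speed limits (rad/s): [2.22, 2.22, 2.79, 3.14, 3.14, 3.14].

## Interface

Orientations are given as a 3x3 rotation matrix whose columns are the frame's x, y, z axes.
In Python, from bench import manip gives the robot as it stands. Calls block until the motion is done:
- manip.move_ptp(position, orientation): joint-space move of the TCP to a pose.
- manip.move_l(position, attitude=None, max_speed=0.15): straight line of the TCP; attitude=None keeps the orientation; max_speed is the mean speed in m/s.
- manip.move_j(angles): joint-space move.
- manip.set_gripper(opening, effort=None): opening from 0.0 (shut) to 1.0 (fully open); effort is the grip in N (None keeps the last); returns when the fingers have stopped.
- manip.dwell(seconds).
- manip.inverse_kinematics(position, orientation): joint angles nearest the present ones, or None.
- manip.grab_frame(name): name is "scene" or "top"; returns (picture, depth): 400x640x3 uint8, red, green, blue; 400x640 float32, m along the optical axis (not along the pixel's ray), 0 where there is no reading.
- manip.get_calibration(name): a dict with "camera_matrix" (3x3 intrinsics, pixels), "R" (3x3) and "t" (3): a world point X has camera coordinates R X + t. Camera axes: x right, y down, z forward; pixel columns grow to the right and rows downward; lengths in m; the calibration is good to about 2 mm. A picture is of the moment at which its call begins. get_calibration takes no time and is no camera call.
A pose or a line that the arm cannot do raises manip.Unreachable and nothing moves.
- manip.sign_off(): hands the job in, once; it reports no verdict.
Trained networks look in the newest picture that a camera, given by its name, has taken for a name from the list of things; names that differ only in an ending like _2 or _b are one class to them, and where a whole thing is asked for, a point or a joint stands for the part that bears it (a point fixed in the world has none). Each returns a list of dicts, best first, with "confidence" (0 to 1); they miss things now and then, are a little off and sometimes report something else, mostly with a low value. They report only what shows in the picture. A call takes as long as a camera call. They do not tell look-alikes from the thing itself.
- manip.look_for(camera, name): "at" ([x, y, z] in m, in world coordinates, good to about 4 mm: the middle of the surface that is visible of it).
Readings, each from a call of its own:
- manip.current_time(): time.
- manip.current_qpos(): joint angles.
- manip.current_joint_vel(): joint speeds.
- manip.current_joint_torque(): joint torques, N m.
- manip.current_ee_pos(): TCP position.
- manip.current_tcp_rot(): TCP orientation.
- manip.current_force(): force on the tool from outside, world axes, zero at the start.
- manip.current_ft_torque(): the same for the moment, N m.
- manip.current_grip_width(): opening from 0.0 (shut) to 1.0 (fully open).
Only numpy, scipy, OpenCV 4.12 (cv2) and the standard library are available. Lean on these libraries where they do the work, as an engineer would, in place of code of your own. Each camera call takes 0.05 s, during which the arm holds its last target. There are 200 camera calls.

## Task

The brake disc on the sale table is to be looked over for scoring. Take the torch from the holder: draw it straight up, and once it is clear turn it to slant at about 45 degrees so that its lens points down at the middle of the disc from about 20 cm away. Finish while still holding the torch raised and steady there, touching neither the disc nor the holder with it, and leave the other things where they are.

Things in the scene. Friction and masses are not known exactly. Their poses are not given: they have to be found in the camera images.
- torch: dark slim LED torch, 140 mm long, standing lens-down in one of the holder's three wells (it varies), 92 mm standing out. Origin: centre of the lens face; z runs from lens to tail (up in the well), light shines along -z. Across: head 34 mm (0-30 mm from the lens), cone to 42 mm, tube 25 mm (42-136), rubber switch 15 mm (136-140). About 0.16 kg
- torch_mid (a point): the torch's centre, half-way along it (70 mm from lens face and from tail); axes as torch; centre of mass about 10 mm nearer the lens. It is the tallest and thinnest of the three things in the holder
- torch_lens (a point): centre of the torch's lens face; axes as torch
- holder: grey plastic block fixed on the table, 80 mm (x) by 250 mm (y), 58 mm high, plus a 20 mm screw lug at each y end; three round wells along its y at -80, 0 and +80 mm, each about 39 mm across and 48 mm deep (floor 10 mm above the table). Origin at the centre of its underside, z up
- disc_mid (a point): middle of the brake disc: on its axis, 30 mm above the table. The disc is a bare steel car brake disc lying flat, friction ring 226 mm across and 20 mm thick, with a raised hat 131 mm across on it, top at 44 mm with a dark round bore and four dark bolt holes; 3.6 kg; z axis up
- disc: the same brake disc, origin at the centre of its underside
- can_mid (a point): a small spray can, 35 mm across and 119 mm high with a narrower black cap, upright in another well; point at its centre, half-way up
- bottle_mid (a point): a small white bottle with a black nozzle, 34 mm across and 94 mm high, upright in the third well; point at its centre, half-way up
- alternator_mid (a point): a car alternator lying at the back of the middle, about 145 mm long, 120 mm across and 147 mm high; point on its axis, 66 mm above the table
- pad_mid (a point): a brake pad lying flat near the middle, 112 by 46 mm, 16 mm high; point at its centre
- wrench_grip (a point): a 150 mm spanner lying flat near the middle, its length roughly along x; point on its shank
- filter_mid (a point): a white oil filter standing towards the back, 76 mm across, 86 mm high; point at its centre
- carton_mid (a point): a small cardboard spare-part carton towards the back, 90 by 130 mm, 60 mm high; point at its centre
There are look-alikes about, which are no part of the job. There is more than one size of the disc; the job needs the smaller.

How it is judged:
By the outcome, as a careful person would: the job done as asked, in the order asked, and still so for the second after the job is handed in, while the arm keeps its last pose, push and grip.
It also fails if it takes over 38 s, if anything falls off the work surface, if the arm or the gripper's body presses on something with over 40 N, if the wrist force passes 120 N, or if a joint passes its speed limit or range.

## Working session

There is one attempt and no reset: what is moved stays moved. The work goes in short steps, each a Python script; the robot and the scene stay as the last script left them, time stands still between calls to the robot, and variables do not carry over. Pictures are saved under pics/ and viewed, about 8 in all and at most 12, crops included, and the job is handed in when it is done.

```bash
mkdir -p pics
python3 - <<'E'
from bench import manip
import cv2
for c in ("scene","top"):
    im,d=manip.grab_frame(c); cv2.imwrite(f"pics/{c}0.png",im[:,:,::-1])
    k=manip.get_calibration(c); print(c,k["camera_matrix"].tolist(),(-k["R"].T@k["t"]).round(3),k["R"].round(2).tolist())
    for n in ("torch","holder","disc","can_mid","bottle_mid","alternator_mid","filter_mid","carton_mid"):
        print(n,[(round(r["confidence"],2),[round(float(v),3) for v in r["at"]]) for r in manip.look_for(c,n)][:4])
print(manip.current_time(),manip.current_tcp_rot().round(2).tolist() if hasattr(manip.current_tcp_rot(),'round') else manip.current_tcp_rot())
E
```

```text
scene [[432.5689348147648, 0.0, 316.0230990108267], [0.0, 432.5689348147648, 193.6523877028452], [0.0, 0.0, 1.0]] [1.002 0.494 0.855] [[-0.73, 0.68, 0.01], [0.5, 0.54, -0.68], [-0.47, -0.49, -0.73]]
torch [(0.9, [0.548, -0.175, 0.104])]
holder [(0.73, [0.546, -0.206, 0.062]), (0.23, [0.761, 0.238, 0.059])]
disc [(0.91, [0.546, 0.227, 0.019]), (0.6, [0.315, -0.193, 0.028])]
can_mid [(0.74, [0.533, -0.255, 0.106])]
bottle_mid [(0.71, [0.521, -0.338, 0.08]), (0.51, [0.547, -0.177, 0.106])]
alternator_mid [(0.93, [0.77, 0.022, 0.105])]
filter_mid [(0.65, [0.743, -0.162, 0.076])]
carton_mid [(0.62, [0.761, 0.236, 0.059])]
top [[451.7425561378657, 0.0, 323.0868912430509], [0.0, 451.7425561378657, 198.60595243705583], [0.0, 0.0, 1.0]] [ 0.416 -0.029  1.025] [[0.03, -1.0, -0.03], [-0.99, -0.02, -0.1], [0.1, 0.03, -0.99]]
torch [(0.87, [0.537, -0.18, 0.127]), (0.57, [0.523, -0.26, 0.112])]
holder [(0.75, [0.527, -0.26, 0.058])]
disc [(0.93, [0.527, 0.202, 0.016]), (0.66, [0.284, -0.223, 0.03])]
can_mid [(0.69, [0.525, -0.26, 0.11])]
bottle_mid []
alternator_mid [(0.76, [0.746, -0.0, 0.112])]
filter_mid [(0.98, [0.722, -0.185, 0.089]), (0.66, [0.535, -0.181, 0.126])]
carton_mid [(0.89, [0.736, 0.218, 0.063]), (0.19, [0.421, -0.003, 0.008])]
0.9 [[0.0, 0.33, 0.94], [0.0, 0.94, -0.33], [-1.0, 0.0, 0.0]]
```

View pics/scene0.png

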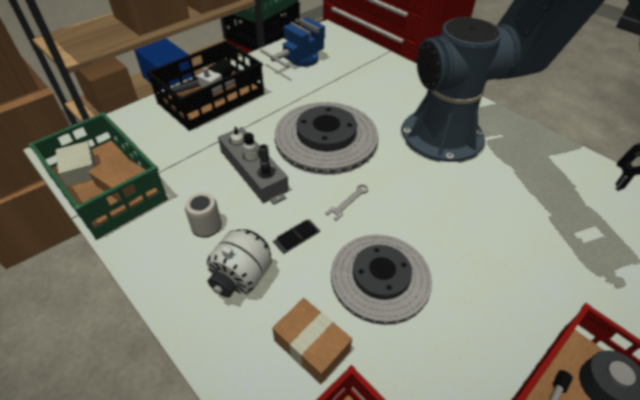

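View pics/top0.png

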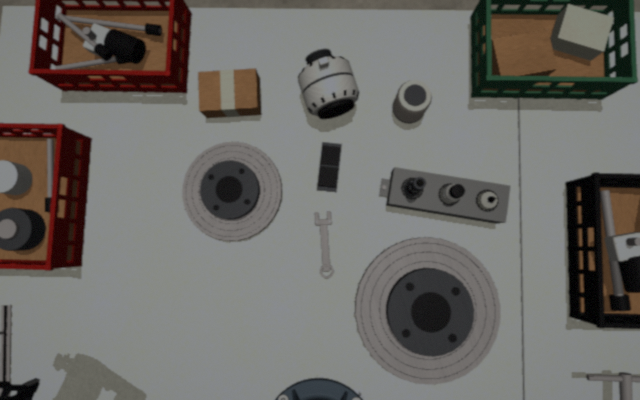

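The scene picture shows the holder at (255,165), with the torch in the well nearest the camera at (265,160). The top picture shows the small disc at (228,189), about 98 px across (≈0.22 m). The other disc, at (430,310), is about 145 px, so it is the wrong size. In the top picture the torch is at (413,187), the can at (453,193) and the bottle at (487,200). Next I'll refine these with depth.

```bash
cat > h.py <<'E'
from bench import manip
import numpy as np, cv2
def cloud(c):
    im,d=manip.grab_frame(c); k=manip.get_calibration(c); K=k["camera_matrix"]
    v,u=np.nonzero(d>0); z=d[v,u]
    P=np.c_[(u-K[0][2])/K[0][0]*z,(v-K[1][2])/K[1][1]*z,z]
    return (P-k["t"])@np.asarray(k["R"]), im[v,u], im
def near(P,x,y,r,z0,z1):
    return P[(np.hypot(P[:,0]-x,P[:,1]-y)<r)&(P[:,2]>z0)&(P[:,2]<z1)]
E
python3 - <<'E'
from h import *
from scipy.optimize import least_squares
def circ(Q,R):
    s=least_squares(lambda p:np.hypot(Q[:,0]-p[0],Q[:,1]-p[1])-R,Q[:,:2].mean(0)+0*1e-3,loss="soft_l1",f_scale=.002);return s.x.round(4),round(float(np.sqrt(np.mean(s.fun**2))),4)
for c in ("top","scene"):
    P,_,im=cloud(c); print(c)
    for z0,z1 in((.07,.1),(.1,.13),(.13,.145),(.14,.17)):
        Q=near(P,.53,-.182,.04,z0,z1)
        if len(Q)>5: print(z0,len(Q),Q.mean(0).round(4),Q[:,:2].min(0).round(3),Q[:,:2].max(0).round(3),circ(Q,.0125))
    Q=near(P,.525,.205,.08,.038,.05)
    print("hat",len(Q),(cv2.minEnclosingCircle(Q[:,:2].astype(np.float32))),np.median(Q[:,2]))
    Q=near(P,.525,.205,.13,.012,.06); print("disc",cv2.minEnclosingCircle(Q[:,:2].astype(np.float32)))
    Q=near(P,.525,-.26,.15,.05,.062); print("holder",len(Q),cv2.minAreaRect(Q[:,:2].astype(np.float32)),np.median(Q[:,2]))
E
```

```text
top
0.07 36 [ 0.5321 -0.1815  0.0843] [ 0.526 -0.196] [ 0.547 -0.176] (array([ 0.5385, -0.189 ]), 0.0004)
0.1 39 [ 0.533  -0.1811  0.1147] [ 0.526 -0.192] [ 0.546 -0.176] (array([ 0.5386, -0.1892]), 0.0003)
0.13 51 [ 0.5362 -0.1855  0.1418] [ 0.526 -0.199] [ 0.55  -0.177] (array([ 0.5386, -0.1896]), 0.0021)
0.14 123 [ 0.5379 -0.1881  0.1466] [ 0.526 -0.2  ] [ 0.55  -0.177] (array([ 0.5401, -0.1935]), 0.005)
hat 2708 ((0.5284008383750916, 0.21041925251483917), 0.06624846905469894) 0.04348216210017217
disc ((0.5291219353675842, 0.20992259681224823), 0.11403009295463562)
holder 3527 ((0.5271449089050293, -0.268025279045105), (0.25045159459114075, 0.08054047077894211), 81.97994995117188) 0.05731665925207023
scene
0.07 84 [ 0.5426 -0.1792  0.0858] [ 0.527 -0.192] [ 0.551 -0.173] (array([ 0.5375, -0.1875]), 0.0013)
0.1 86 [ 0.5425 -0.18    0.1154] [ 0.526 -0.192] [ 0.551 -0.172] (array([ 0.5374, -0.1881]), 0.0013)
0.13 47 [ 0.5435 -0.1809  0.1382] [ 0.532 -0.193] [ 0.551 -0.174] (array([ 0.5368, -0.1877]), 0.0015)
0.14 70 [ 0.5403 -0.1837  0.1466] [ 0.528 -0.198] [ 0.551 -0.173] (array([ 0.5353, -0.1893]), 0.0045)
hat 2387 ((0.529309093952179, 0.21186059713363647), 0.06676510721445084) 0.04453956665133024
disc ((0.529775083065033, 0.21163798868656158), 0.1146966814994812)
holder 1288 ((0.5264533758163452, -0.2662608027458191), (0.25487884879112244, 0.08182580769062042), 81.72441864013672) 0.05823783248778894
```

```bash
cat >> h.py <<'E'
T=np.array([.538,-.1887]); D=np.array([.5292,.2108,.030])
def frame(x,y): return np.c_[x,y,np.cross(x,y)]
j=np.array([np.cos(np.radians(-8.1)),np.sin(np.radians(-8.1)),0])
def final(phi,roll,L=.276):
    u=np.array([np.cos(phi),np.sin(phi),1])/2**.5*np.array([1,1,1])
    t=np.array([-np.sin(phi),np.cos(phi),0]); w=np.cross(-u,t)
    return D+L*u, frame(-u,np.cos(roll)*t+np.sin(roll)*w)
E
python3 - <<'E'
from h import *
for s in (1,-1):
    R=frame(np.array([0,0,-1.]),s*j)
    q=[manip.inverse_kinematics([*T,z],R) for z in (.28,.086)]
    print(s,[None if a is None else np.round(a,2).tolist() for a in q])
    if q[0] is None: continue
    res=[]
    for p in range(0,360,20):
        for r in range(0,360,30):
            a=manip.inverse_kinematics(*final(np.radians(p),np.radians(r)))
            if a is not None: res.append((round(float(np.abs(np.array(a)-q[0]).max()),2),p,r,np.round(a,2).tolist()))
    for x in sorted(res)[:8]: print(x)
E
```

```text
1 [[-0.42, 0.32, 1.49, -0.0, 1.33, -0.28], [-0.42, 0.52, 1.7, -0.0, 0.92, -0.28]]
(0.55, 300, 0, [-0.25, 0.77, 1.11, 0.55, 1.83, -0.79])
(0.55, 300, 30, [-0.25, 0.77, 1.11, 0.55, 1.83, -0.27])
(0.55, 300, 60, [-0.25, 0.77, 1.11, 0.55, 1.83, 0.26])
(0.65, 280, 0, [-0.38, 0.55, 1.49, 0.65, 1.58, -0.71])
(0.65, 280, 30, [-0.38, 0.55, 1.49, 0.65, 1.58, -0.19])
(0.65, 280, 60, [-0.38, 0.55, 1.49, 0.65, 1.58, 0.33])
(0.76, 260, 0, [-0.48, 0.33, 1.85, 0.76, 1.34, -0.64])
(0.76, 260, 30, [-0.48, 0.33, 1.85, 0.76, 1.34, -0.12])
-1 [[-0.42, 0.32, 1.49, -0.0, 1.33, 2.86], [-0.42, 0.52, 1.7, -0.0, 0.92, 2.86]]
(0.55, 300, 180, [-0.25, 0.77, 1.11, 0.55, 1.83, 2.35])
(0.65, 280, 180, [-0.38, 0.55, 1.49, 0.65, 1.58, 2.43])
(0.76, 260, 180, [-0.48, 0.33, 1.85, 0.76, 1.34, 2.5])
(0.81, 320, 180, [-0.11, 1.0, 0.68, 0.47, 2.11, 2.26])
(0.81, 320, 210, [-0.11, 1.0, 0.68, 0.47, 2.11, 2.79])
(0.89, 260, 150, [-0.48, 0.33, 1.85, 0.76, 1.34, 1.98])
(0.91, 240, 150, [-0.54, 0.08, 2.18, 0.91, 1.12, 2.09])
(0.91, 240, 180, [-0.54, 0.08, 2.18, 0.91, 1.12, 2.61])
```

Run:
```python
from h import *
R=frame(np.array([0,0,-1.]),j)
manip.move_ptp([*T,.25],R); print(manip.current_time())
manip.move_l([*T,.086],max_speed=.12)
print(manip.current_time(),np.round(manip.current_force(),1))
manip.set_gripper(0.0,80)
print(manip.current_time(),manip.current_grip_width()*85,np.round(manip.current_force(),1),np.round(manip.current_ee_pos(),4))
manip.move_l([*T,.236],max_speed=.08)
print(manip.current_time(),manip.current_grip_width()*85,np.round(manip.current_force(),1))
P,_,im=cloud("scene"); cv2.imwrite("pics/lift.png",im[60:310,130:450,::-1].repeat(2,0).repeat(2,1))
```

```text
3.8
5.3167 [-0.2 -0.1 -0.5]
5.9167 22.438432579002363 [-0.5  0.5  3.6] [ 0.5383 -0.1888  0.0863]
7.9417 22.60012797312677 [-0.3 -0.1 -2.2]
```

View pics/lift.png

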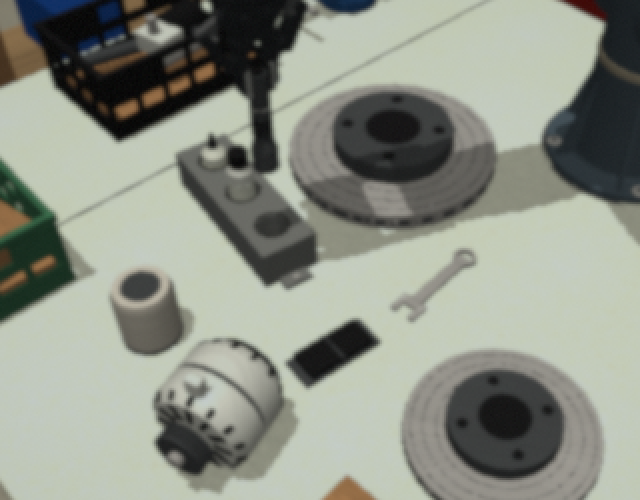

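The torch is out of its well, with its lens end at (265,165) in the crop, and the can and bottle are undisturbed. Now I'll turn it and aim.

Run:
```python
from h import *
P,_,_=cloud("scene"); Q=near(P,T[0],T[1]+.0,.03,.13,.25); print("lens low",Q[:,2].min().round(4),Q[Q[:,2]<.2].mean(0).round(3))
p,R=final(np.radians(270),np.radians(20))
q=manip.inverse_kinematics(p,R); q0=np.array(manip.current_qpos()); print(np.round(q,2))
for f in (.33,.67,1): manip.move_j(list(q0+f*(np.array(q)-q0)))
manip.dwell(.5)
print(manip.current_time(),manip.current_grip_width()*85,np.round(manip.current_force(),1),np.abs(np.array(manip.current_ee_pos())-p).max(),np.abs(np.array(manip.current_tcp_rot())-R).max())
u=-R[:,0]; e2=np.cross(u,[1,0,0])
for c in ("scene","top"):
    P,_,im=cloud(c); cv2.imwrite(f"pics/fin_{c}.png",im[:,:,::-1])
    s=(P-D)@u; o=P-D-np.outer(s,u); m=(np.linalg.norm(o,axis=1)<.035)&(s>.12)&(s<.36)
    S=s[m];O=o[m]; print(c,m.sum(),"smin",S.min().round(4))
    for a,b in((.18,.20),(.2,.23),(.24,.26),(.26,.3)):
        k=(S>a)&(S<b)
        if k.sum(): print(a,k.sum(),"x",O[k,0].min().round(4),O[k,0].max().round(4),"e2",(O[k]@e2).min().round(4),(O[k]@e2).max().round(4))
```

```text
lens low 0.16 [ 0.544 -0.178  0.181]
[-0.44  0.44  1.67  0.7   1.46 -0.33]
9.5917 22.645376938918957 [-0.   0.5 -1.9] 0.0001413707264336858 0.0004353155870805425
scene 1189 smin 0.2
0.18 1 x -0.0008 -0.0008 e2 0.0168 0.0168
0.2 214 x -0.0152 0.017 e2 -0.0085 0.0202
0.24 110 x -0.0092 0.0126 e2 -0.0084 0.0157
0.26 224 x -0.0112 0.0129 e2 -0.008 0.0161
top 1236 smin 0.1992
0.18 1 x -0.0007 -0.0007 e2 0.0147 0.0147
0.2 183 x -0.0167 0.0162 e2 -0.0061 0.0172
0.24 100 x -0.0132 0.0124 e2 -0.003 0.0138
0.26 210 x -0.0129 0.0117 e2 -0.0009 0.0134
```

```bash
python3 -c "
import cv2,numpy as np
a=cv2.imread('pics/fin_scene.png');b=cv2.imread('pics/fin_top.png')
cv2.imwrite('pics/fin.png',np.hstack([cv2.resize(a[60:360,160:460],(400,400)),cv2.resize(b[60:360,150:450],(400,400))]))"
```

```text
(no output)
```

View pics/fin.png

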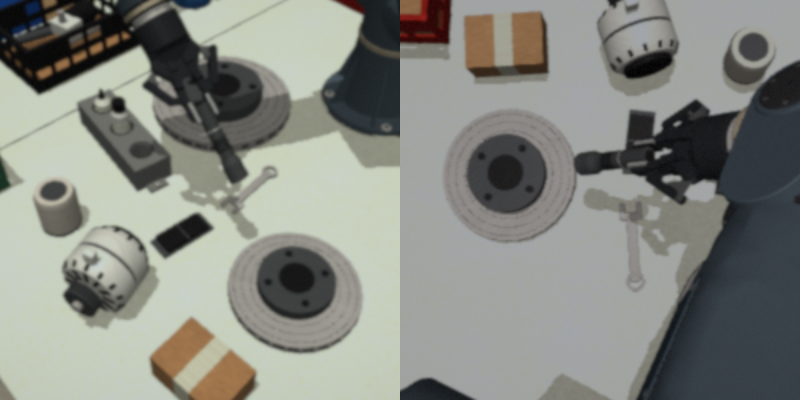

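The picture shows the torch in the grip, slanted and with its lens towards the small disc: lens at (235,175) on the left, (583,163) on the right. The depth data puts the lens 0.200 m from the middle of the disc, with the torch's axis within 1–3 mm of the line to it.

```bash
python3 -c "
from bench import manip
manip.sign_off(); print(manip.current_time(), manip.current_grip_width()*85)"
```

```text
the job is handed in; nothing more can be done
the job is handed in; nothing more can be done
```

I took the torch from the end well nearest the smaller disc and drew it straight up 150 mm, which put the lens at about z = 0.16 m. Then I turned it to a 45° slant and handed the job in, with the arm still holding it there at 80 N.

- **Aim:** both cameras' depth data put the lens about 0.200 m from the middle of the smaller (226 mm) disc. The torch's axis is within about 1–3 mm of the line to it.
- **Grip and contact:** the grip width stayed at 22.6 mm (the tube is nominally 25 mm) through the lift and turn. The force on the tool was about 1.9 N, roughly the torch's own weight, so nothing was touching it.
- **Other things:** the last pictures show everything else that was in view in its place. The arm hid part of the top view.
- **Time:** about 10 s of the allowed 38 s.

No check failed. The one I ran after handing in returned no reading.

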